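# Pin the casting mould shut and start the vibrating stand

## Task

Take the orange-handled locking pin out of the wooden tool block and push it down through the holes in both blue ears of the plaster mould until its collar sits flat on the upper ear, then let go of it. Then press the yellow reset button all the way down and let it up, and after that press the green start button the same way; both only once the pin is home. Do not press the red stop button, and leave the other tools and wares where they are.

Things in the scene. Friction and masses are not known exactly. Their poses are not given: they have to be found in the camera images.
- pin: steel locking pin, 120 mm long, 0.16 kg: shaft 14 mm across, 68 mm long (last 14 mm tapered to 6), then a steel collar 36 mm across, 5 mm thick, then a round orange handle 26 mm across, 47 mm tall. Origin at the lower tip, z up along it. It starts upright in any of the wooden block's three holes, collar on the block, tip 12 mm above the table
- pin_collar (a point): underside of the pin's collar, on its axis, 68 mm above the tip
- pin_grip (a point): point on the pin's axis at handle mid-height, 98 mm above the tip and 25 mm above the collar's top: grip here from above
- rack: wooden tool block 220 x 60 x 80 mm, fixed; origin at the centre of its underside, x along its length, z up; three vertical holes 16.5 mm across on its centre line at x = -75, 0 and 75 mm
- rig: fixed casting stand: grey base 220 x 170 x 25 mm with a white two-part plaster mould, 130 x 140 mm, top at 98 mm, at its -x end, and two blue ears at its +x end, one above the other; origin at the centre of the underside, z up
- ear_hole (a point): centre of the hole's mouth at the top face of the upper blue ear, 100 mm above the table, z up. Both ears are 72 x 56 x 12 mm, tops at 100 and 64 mm, holes 18 mm across in line, 40 mm from the mould's side, 75 mm from the stand's centre along its +x. With the pin home its tip is 7 mm above the grey base
- panel: grey control box 220 x 100 x 40 mm, fixed; origin at the centre of its underside, x along its length, z up; three push buttons 70 mm apart on its top, in any order of colours
- reset_button (a joint): travel of the yellow reset push button in m: 0 up, 0.006 fully down (5 N), springs back
- reset_button_top (a point): centre of the top face of the yellow reset button's cap (34 mm across, round, in a black housing); z up; press straight down
- start_button (a joint): travel of the green start push button in m: 0 up, 0.006 fully down (5 N), springs back
- start_button_top (a point): centre of the top face of the green start button's cap (34 mm across, round, in a black housing); z up; press straight down
- stop_button (a joint): travel of the red stop push button in m: 0 up, 0.006 fully down (5 N), springs back
- stop_button_top (a point): centre of the top face of the red stop button's cap (34 mm across, round, in a black housing); z up; press straight down
- brush: wooden brush with short black bristles on top, 148 mm long, standing in one of the three holes of the wooden block, same shaft, collar and handle sizes as the pin; origin at its lower tip, z up along it. Leave it alone
- scraper: dark wooden scraper with a small steel blade on top, 152 mm long, standing in one of the three holes of the wooden block, same shaft, collar and handle sizes as the pin; origin at its lower tip, z up along it. Leave it alone
- pot: grey unfired clay pot with a square foot, 94 mm wide, 120 mm tall, far left on the bench; origin under its centre
- jar: amber glass jar with a white cap, 60 mm across, 75 mm tall, near the robot on the left; origin under its centre
- mallet: mallet, 200 mm long with a wooden handle and black head, lying on the far right of the bench; origin under its middle
Mind the look-alikes: they are no part of the job. Of the things that look like the pin, the middle-sized one is meant.

How it is judged:
On the way, in this order (a step that is already met when the one before it is completed fails the run):
1. the pin is through both ears, its collar down on the upper ear, and let go (distance between pin_collar and ear_hole below 0.007 m and angle between pin's own z axis and vertical below 0.1 rad and contact force between the fingers and pin below 0.1 N), for 0.2 s.
2. the yellow reset button is pressed down (value of joint reset_button above 0.0045 m), for 0.04 s.
3. the yellow button is up again and the green start button is pressed down (value of joint start_button above 0.0045 m and value of joint reset_button below 0.002 m), for 0.04 s.
At the end, for the whole second after the job is handed in: the pin stands at rest in both ears, upright within 0.1 rad, the underside of its collar within 7 mm of the mouth of the upper ear's hole, and all three buttons are up again (less than 2 mm down) (distance between pin_collar and ear_hole below 0.007 m and angle between pin's own z axis and vertical below 0.1 rad and value of joint each of reset_button, start_button, stop_button below 0.002 m and linear speed of pin below 0.02 m/s); the robot touches nothing.
It fails at once if the red stop button is pressed (value of joint stop_button above 0.003 m).
It fails at once if the yellow or green button is pressed while the pin is not home (value of joint any of reset_button, start_button above 0.003 m and not (distance between pin_collar and ear_hole below 0.007 m and angle between pin's own z axis and vertical below 0.1 rad)).
It fails at once if yellow and green are pressed together (value of joint each of reset_button, start_button above 0.003 m).
It fails at once if the brush, scraper, jar, mallet or clay pot is shifted by more than 30 mm (distance of any of brush, scraper, pot, jar, mallet from where it was at the start of the episode above 0.03 m).
It also fails if it takes over 56 s, if anything falls off the work surface, if the arm or the gripper's body presses on something with over 40 N, if the wrist force passes 120 N, or if a joint passes its speed limit or range.

## Robot

A 6-joint arm with a two-finger parallel gripper is mounted at the origin on the work surface. World frame = base frame: x ahead of the robot, y to its left, z up, the work surface at z = 0. Lengths are in m, angles in rad, forces in N, time in s.
With the tool pointing down it reaches from about 0.3 to 0.875 m from the base axis. Payload 6.4 kg.
Tool frame: the origin (TCP) lies at the centre of the arm's flange, where the gripper is bolted on; the fingertips stand 173 mm ahead of it and the grasp point (between the pads) lies 155 mm ahead of it; z points along the fingers, x is the direction in which the jaws open and shut, and the axes are right-handed (so a half turn about z gives the same grasp; the last joint's range is limited). The gripper opens to 85 mm and grips with 20 to 120 N. Pads are 22 mm wide; open, the fingers measure 114 mm over their backs; the gripper's body (76 mm by 85 mm) begins 54 mm behind the grasp point. The pads swing forward as they close: fully open they stand 13 mm farther back than shut.
Start: joints at [-1.478, 0.181, 1.607, -0, 1.354, -0.206], TCP at [0.169, -0.55, 0.405] pointing down, gripper open.
Joint ranges: [-2.99, 2.99], [-0.89, 2.07], [0.3, 2.58], [-1.14, 4.28], [0, 2.63], [-3.12, 3.12]. Speed limits (rad/s): [2.57, 2.57, 3.01, 3.14, 3.14, 3.14].

## Interface

Orientations are given as a unit quaternion [w, x, y, z].
In Python, from bench import ctrl gives the robot as it stands. The module is installed in compiled form; this text tells all that it offers.
- The arm moves only by the tool move_arm, never from a script. Its argument "moves" is a list of rows, each an object of numbers: "gripper": the opening in per cent of the stroke, from 0 (shut) to 100 (fully open); "x", "y", "z": the shift along the tool's x, y, z in cm; "roll": the turn about the tool's z in degrees. In form: [{"gripper": .., "x": .., "y": .., "z": .., "roll": ..}, ...]. A call has 1 to 5 rows; each row shifts and turns the commanded pose from where the row before left it, along the tool's axes as they then stand; what a row does not reach is not made up. A row lasts 1/8 s, in which the tool goes at most 62.5 mm and 10.7 degrees, less where a joint would pass 70% of its speed; a pose out of reach is approached as far as the arm can. A call is refused whole if a number of a shift passes 6.25 or a number of a turn 10.7, either way. A call with a gripper value outside its range is refused whole. The fingers move at their own pace and stop on an object; the grip force is fixed at half the most. Time passes only in rows, so rows that do not move let the fingers close. It gives the time, the measured TCP pose, the force and the opening at its end, in the units of the state.
- ctrl.get_obs(): the state, without advancing time (a new reading comes with each control period).
- ctrl.camera(name): name is "scene" or "top" or "wrist"; returns a dict with "img" (400x640x3 uint8, red, green, blue), "fx", "fy", "cx", "cy" (pixels), "world_from_camera" (4x4, takes a point from camera to world coordinates); the wrist camera has in their place "tool_from_camera" (4x4, takes a point from camera to tool coordinates, whose origin is the TCP and whose axes are the tool frame's). Camera axes: x right, y up, looking along -z (the intrinsics and any distortion apply to the point x, -y, -z); pixel columns grow to the right and rows downward; lengths in m; the calibration is good to about 2 mm. A picture is of the moment at which its call begins: read the wrist's pose just before it. There is no depth.
- ctrl.hand_in(): hands the job in, once; it reports no verdict.
The state is a dict: "time_s": time; "q": joint angles; "dq": joint speeds; "joint_efforts": joint torques, N m; "eef_pos": TCP position; "eef_rot": TCP orientation; "wrist_force": force on the tool from outside, world axes, zero at the start; "torque": the same for the moment, N m; "opening": opening from 0.0 (shut) to 1.0 (fully open).
Only numpy, scipy, OpenCV 4.12 (cv2) and the standard library are available. Lean on these libraries where they do the work, as an engineer would, in place of code of your own. Each camera call takes 0.05 s, during which the arm holds its last target. There are 200 camera calls.

## Working session

There is one attempt and no reset: what is moved stays moved. The work goes in short steps, Python scripts to look and compute and a tool call to move; the robot and the scene stay as the last step left them, time stands still between calls to the robot, and variables do not carry over. Pictures are saved under pics/ and viewed, about 8 in all and at most 12, crops included, and the job is handed in when it is done.

Besides the shell and the picture viewer there is one more tool, called after "Call:" as name(argument=value, ...) on one line, values as JSON. move_arm: Moves the arm, as the interface text tells. Its arguments: {"type":"object","properties":{"moves":{"type":"array","items":{"type":"object","properties":{"gripper":{"type":"number"},"x":{"type":"number"},"y":{"type":"number"},"z":{"type":"number"},"roll":{"type":"number"}}}}},"required":["moves"]}

```bash
mkdir -p pics; cat > h.py <<'E'
import numpy as np, cv2
from bench import ctrl
from scipy.spatial.transform import Rotation as R
def T():
    o=ctrl.get_obs(); M=np.eye(4); q=o['eef_rot']; M[:3,:3]=R.from_quat([q[1],q[2],q[3],q[0]]).as_matrix(); M[:3,3]=o['eef_pos']; return M
def cam(n):
    t=T(); c=ctrl.camera(n)
    c['M']=t@np.array(c['tool_from_camera']) if n=='wrist' else np.array(c['world_from_camera'])
    return c
def ray(c,u,v):
    d=np.array([(u-c['cx'])/c['fx'],-(v-c['cy'])/c['fy'],-1.]); return c['M'][:3,3],c['M'][:3,:3]@d
def onz(c,u,v,z):
    o,d=ray(c,u,v); return o+d*(z-o[2])/d[2]
def proj(c,p):
    q=np.linalg.inv(c['M'])@np.append(p,1); return c['cx']+c['fx']*q[0]/-q[2], c['cy']-c['fy']*q[1]/-q[2]
def tri(L):
    A=np.zeros((3,3));b=np.zeros(3)
    for c,u,v in L:
        o,d=ray(c,u,v); d=d/np.linalg.norm(d); P=np.eye(3)-np.outer(d,d); A+=P;b+=P@o
    p=np.linalg.solve(A,b); return p,[np.round(np.subtract(proj(c,p),(u,v)),1) for c,u,v in L]
def save(img,n): cv2.imwrite('pics/'+n+'.png',img[...,::-1])
E
python3 - <<'E'
from h import *
o=ctrl.get_obs(); print(o)
for n in('scene','top'):
    c=cam(n); save(c['img'],n+'0'); print(n,{k:v for k,v in c.items() if k not in('img','M','world_from_camera')}); print(c['M'].round(3))
E
```

```text
{'time_s': 0.0, 'q': array([-1.47829705e+00,  1.81541469e-01,  1.60801005e+00,  1.74464134e-05,
        1.35380881e+00, -2.06301791e-01]), 'dq': array([-0.00091615, -0.00247452,  0.00213586, -0.0005613 , -0.00039567,
        0.0009673 ]), 'joint_efforts': array([-2.62859822e-05, -4.44874835e+01, -3.51334763e+01, -2.30055357e-04,
        9.04059329e-03, -2.48705760e-05]), 'eef_pos': array([ 0.16925942, -0.5492559 ,  0.40378266]), 'eef_rot': array([-6.65170104e-04,  8.04478091e-01, -5.93981667e-01, -5.82060081e-04]), 'wrist_force': array([-0.38466064,  0.1687809 ,  0.01143429]), 'torque': array([0.04745943, 0.00479182, 0.03699786]), 'opening': 1.0031508771548212}
scene {'fx': 430.18246756833724, 'fy': 430.18246756833724, 'cx': 316.54551259330213, 'cy': 195.5301363797595}
[[-0.142 -0.565  0.813  1.358]
 [ 0.99  -0.066  0.127  0.134]
 [-0.018  0.823  0.568  0.683]
 [ 0.     0.     0.     1.   ]]
top {'fx': 452.65889930375516, 'fy': 452.65889930375516, 'cx': 310.2803278763839, 'cy': 208.47098926504106}
[[-2.000e-03  9.940e-01 -1.130e-01  4.340e-01]
 [-1.000e+00 -2.000e-03  1.000e-03 -3.000e-03]
 [ 1.000e-03  1.130e-01  9.940e-01  1.028e+00]
 [ 0.000e+00  0.000e+00  0.000e+00  1.000e+00]]
```

View pics/scene0.png

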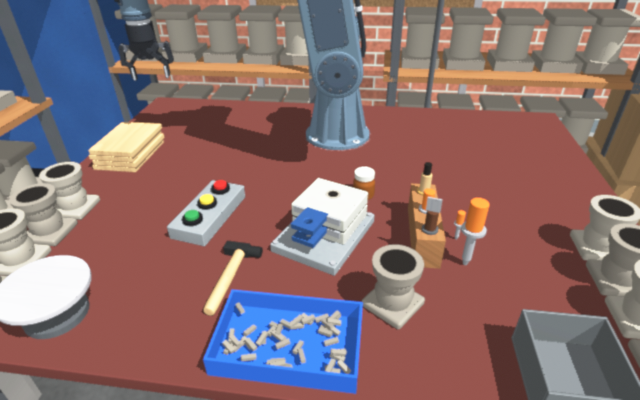

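View pics/top0.png

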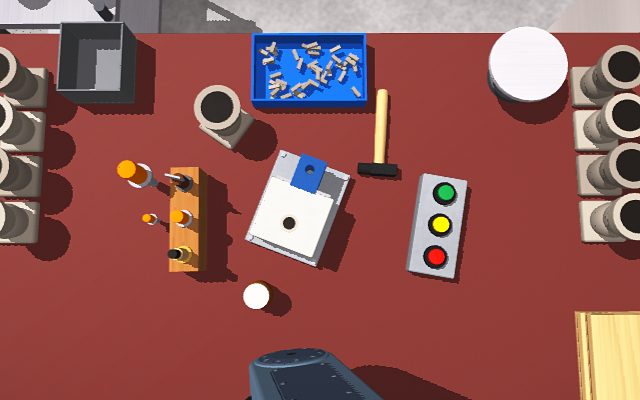

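Three orange-handled candidates appear in the top view. The large one is at (130,170) and stands outside the block. The small one is at (149,218), also outside the block. The middle-sized one is at (181,217), in the block's centre hole between the scraper (180,180) and the brush (180,254). It fits because it is middle-sized and stands in the block. I'll confirm with an enlarged crop while I measure.

```bash
python3 - <<'E'
from h import *
t=cam('top'); s=cam('scene')
a=cv2.resize(t['img'][140:290,90:240],(400,400),interpolation=3); b=cv2.resize(s['img'][155:275,390:510],(400,400),interpolation=3)
save(np.hstack([a,b]),'cand')
def blobs(c,lo,hi,amin=15):
    m=cv2.inRange(cv2.cvtColor(c['img'],cv2.COLOR_RGB2HSV),lo,hi)
    n,_,st,ce=cv2.connectedComponentsWithStats(m)
    return [(ce[i].round(1).tolist(),st[i].tolist()) for i in range(1,n) if st[i][4]>=amin]
R_={'orange':((8,220,200),(18,255,255)),'wood':((8,120,60),(18,219,215)),'blue':((105,150,60),(120,255,255)),'yellow':((26,180,120),(34,255,255)),'green':((55,120,80),(80,255,255)),'red':((0,235,170),(3,255,255))}
for k,(lo,hi) in R_.items():
    for n,c in(('top',t),('scene',s)): print(k,n,blobs(c,lo,hi,60 if k in('wood','blue') else 20))
E
```

```text
orange top [([132.8, 170.0], [128, 161, 8, 17, 20])]
orange scene []
wood top [([385.2, 129.5], [383, 91, 5, 72, 121]), ([198.0, 225.2], [174, 167, 33, 104, 1386]), ([173.4, 186.8], [170, 179, 12, 20, 124]), ([590.7, 344.9], [574, 311, 66, 89, 932])]
wood scene [([385.8, 65.4], [380, 47, 10, 37, 196]), ([460.7, 66.2], [435, 50, 60, 23, 183]), ([242.8, 72.6], [169, 59, 140, 23, 1193]), ([149.5, 70.0], [134, 61, 30, 18, 183]), ([119.6, 69.2], [110, 65, 19, 8, 107]), ([544.7, 82.3], [434, 68, 199, 25, 1791]), ([412.0, 79.6], [398, 75, 30, 12, 224]), ([14.4, 105.1], [0, 97, 32, 18, 109]), ([24.1, 116.2], [0, 99, 52, 36, 380]), ([365.8, 187.0], [353, 179, 22, 21, 220]), ([425.1, 231.5], [408, 183, 38, 86, 1530]), ([470.6, 216.5], [465, 198, 13, 34, 211])]
blue top [([309.0, 69.6], [251, 33, 116, 74, 6699]), ([308.2, 173.4], [290, 153, 37, 41, 890])]
blue scene [([69.7, 68.8], [8, 0, 115, 162, 10225]), ([113.0, 25.6], [99, 0, 29, 61, 799]), ([9.0, 70.6], [0, 30, 28, 66, 833]), ([133.6, 91.5], [120, 75, 30, 42, 619]), ([33.6, 142.3], [0, 116, 56, 52, 1116]), ([309.2, 226.6], [292, 209, 34, 38, 882]), ([285.7, 340.8], [203, 290, 160, 103, 9653])]
yellow top [([440.8, 224.0], [433, 217, 16, 15, 185])]
yellow scene []
green top [([445.4, 192.1], [437, 185, 17, 15, 195])]
green scene [([191.4, 215.5], [184, 211, 15, 10, 122])]
red top [([437.0, 256.0], [429, 249, 16, 15, 154])]
red scene []
```

View pics/cand.png

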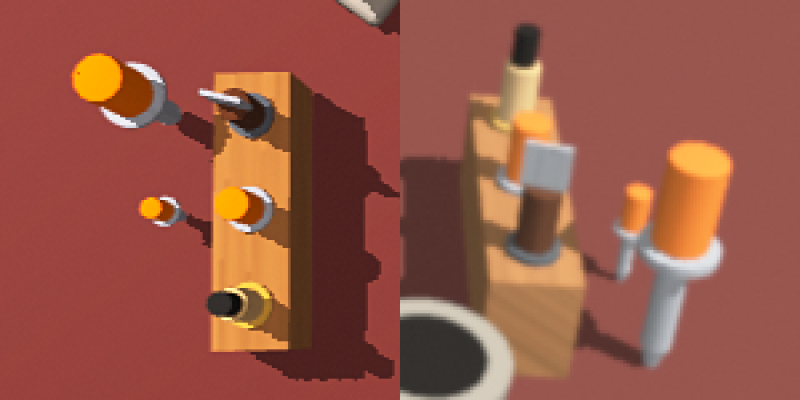

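The crop confirms it. The middle-sized orange pin stands in the block's centre hole, at crop pixel (235,205). The large pin (100,80) and the small one (152,209) stand free outside the block. Next are coarse positions, then wrist looks.

```bash
python3 - <<'E'
from h import *
np.set_printoptions(suppress=True,precision=4)
t=cam('top'); s=cam('scene')
print('pin top',tri([(t,177.4,216.5),(s,429.3,191.6)]), onz(t,177.4,216.5,.132))
print('rack corners',[onz(t,u,v,.08) for u,v in((170,167),(198.5,167),(199,271.5),(169,271.5))])
print('ear hole',onz(t,309.5,170,.1))
for n,p in dict(g=(445.4,192.1),y=(440.8,224),r=(437,256)).items(): print(n,onz(t,*p,.05))
print('green',tri([(t,445.4,192.1),(s,191.4,215.5)]))
w=cam('wrist'); print(w['fx'],w['cx'],w['cy'],np.array(w['tool_from_camera']).round(3)); print(T().round(3))
E
```

```text
pin top (array([0.5205, 0.2621, 0.1294]), [array([-0.8,  0. ]), array([-0.7,  0.1])]) [0.5202 0.2597 0.132 ]
rack corners [array([0.6311, 0.2941, 0.08  ]), array([0.631 , 0.2334, 0.08  ]), array([0.4106, 0.2267, 0.08  ]), array([0.4107, 0.2888, 0.08  ])]
ear hole [ 0.6201 -0.0029  0.1   ]
g [ 0.5806 -0.2995  0.05  ]
y [ 0.5108 -0.2871  0.05  ]
r [ 0.4419 -0.2765  0.05  ]
green (array([ 0.5794, -0.2966,  0.0556]), [array([-0.6,  0.2]), array([-0.5, -0.1])])
284.17795888891396 316.7819273983965 196.89974609408762 [[ 1.     0.    -0.001 -0.   ]
 [ 0.    -0.966 -0.26  -0.068]
 [-0.001  0.26  -0.966  0.031]
 [ 0.     0.     0.     1.   ]]
[[ 0.294 -0.956  0.     0.169]
 [-0.956 -0.294  0.    -0.549]
 [-0.    -0.    -1.     0.404]
 [ 0.     0.     0.     1.   ]]
```

Call:
move_arm(moves=[{"x": -2.15,"y": -5.75},{"x": -2.15,"y": -5.75},{"x": -2.15,"y": -5.75},{"x": -2.15,"y": -5.75},{"x": -2.15,"y": -5.75}])

```text
validation failed for argument at $.mo...
```

Call:
move_arm(moves=[{"x": -2.15,"y": -5.75},{"x": -2.15,"y": -5.75},{"x": 0},{"x": 0},{"x": 0}])

```text
validation failed for argument at $.mo...
```

```bash
cat > look.py <<'E'
import sys
from h import *
w=cam('wrist'); w['T']=T(); np.save('pics/'+sys.argv[1]+'.npy',w,allow_pickle=True); save(w['img'],sys.argv[1]); print(w['T'].round(4))
E
python3 look.py wpanel; python3 - <<'E'
from h import *
w=np.load('pics/wpanel.npy',allow_pickle=True).item()
hsv=cv2.cvtColor(w['img'],cv2.COLOR_RGB2HSV)
for k,(lo,hi) in {'yellow':((24,170,100),(34,255,255)),'green':((55,120,70),(85,255,255)),'red':((0,225,150),(3,255,255))}.items():
    n,_,st,ce=cv2.connectedComponentsWithStats(cv2.inRange(hsv,lo,hi)); i=1+np.argmax(st[1:,4]); print(k,ce[i],st[i],onz(w,*ce[i],.05).round(4))
E
```

```text
[[ 2.944e-01 -9.557e-01 -0.000e+00  1.693e-01]
 [-9.557e-01 -2.944e-01  3.000e-04 -5.495e-01]
 [-3.000e-04 -1.000e-04 -1.000e+00  4.046e-01]
 [ 0.000e+00  0.000e+00  0.000e+00  1.000e+00]]Traceback (most recent call last):
  File "<stdin>", line 5, in <module>
    return _wrapfunc(a, 'argmax', axis=axis, out=out, **kwds)
    return bound(*args, **kwds)
ValueError: attempt to get argmax of an empty sequence
```

Both move calls were refused by validation, so nothing moved. I'll give all five keys in each row.

Call:
move_arm(moves=[{"gripper": 100,"x": -2.15,"y": -5.75,"z": 0,"roll": 0},{"gripper": 100,"x": -2.15,"y": -5.75,"z": 0,"roll": 0},{"gripper": 100,"x": -2.15,"y": -5.75,"z": 0,"roll": 0},{"gripper": 100,"x": -2.15,"y": -5.75,"z": 0,"roll": 0},{"gripper": 100,"x": -2.15,"y": -5.75,"z": 0,"roll": 0}])

```text
time_s: 1.02
eef_pos: [0.4137, -0.3608, 0.405]
eef_rot: [0.0, 0.804, -0.594, 0.0]
wrist_force: [0.5, -1.7, 0.3]
opening: 1.001
```

Call:
move_arm(moves=[{"gripper": 100,"x": -2.15,"y": -5.75,"z": 0,"roll": 0},{"gripper": 100,"x": -2.15,"y": -5.75,"z": 0,"roll": 0},{"gripper": 100,"x": 0,"y": 0,"z": 0,"roll": 0},{"gripper": 100,"x": 0,"y": 0,"z": 0,"roll": 0},{"gripper": 100,"x": 0,"y": 0,"z": 0,"roll": 0}])

```text
time_s: 1.65
eef_pos: [0.5088, -0.2882, 0.4047]
eef_rot: [0.0, 0.804, -0.595, -0.0]
wrist_force: [0.9, 0.5, -0.0]
opening: 0.997
```

```bash
python3 look.py wpanel; python3 - <<'E'
from h import *
w=np.load('pics/wpanel.npy',allow_pickle=True).item()
hsv=cv2.cvtColor(w['img'],cv2.COLOR_RGB2HSV)
for k,(lo,hi) in {'yellow':((24,170,100),(34,255,255)),'green':((55,120,70),(85,255,255)),'red':((0,225,150),(3,255,255))}.items():
    n,_,st,ce=cv2.connectedComponentsWithStats(cv2.inRange(hsv,lo,hi)); i=1+np.argmax(st[1:,4]); print(k,ce[i],st[i],onz(w,*ce[i],.05).round(4))
E
```

```text
[[ 2.923e-01 -9.563e-01 -2.000e-04  5.087e-01]
 [-9.563e-01 -2.923e-01 -1.000e-04 -2.884e-01]
 [ 1.000e-04  2.000e-04 -1.000e+00  4.047e-01]
 [ 0.000e+00  0.000e+00  0.000e+00  1.000e+00]]Traceback (most recent call last):
  File "<stdin>", line 5, in <module>
    return _wrapfunc(a, 'argmax', axis=axis, out=out, **kwds)
    return bound(*args, **kwds)
ValueError: attempt to get argmax of an empty sequence
```

View pics/wpanel.png

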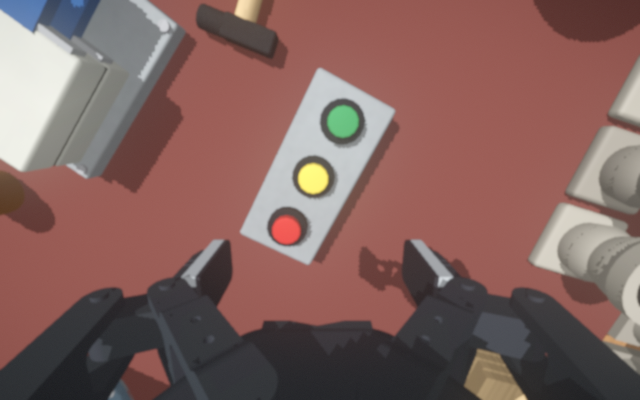

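The wrist view shows the panel from top to bottom: green (343,121), yellow (313,179) and red (286,230). The colours are duller in this camera, so I'll widen the masks.

```bash
python3 - <<'E'
from h import *
w=np.load('pics/wpanel.npy',allow_pickle=True).item()
t=cam('top')
def big(c,lo,hi,roi):
    m=cv2.inRange(cv2.cvtColor(c['img'],cv2.COLOR_RGB2HSV),lo,hi); k=np.zeros_like(m); x,y,r=roi; k[y-r:y+r,x-r:x+r]=1
    n,_,st,ce=cv2.connectedComponentsWithStats(m*k); i=1+np.argmax(st[1:,4]); return ce[i],st[i][2:]
for k,lo,hi,rw,rt in (('yellow',(22,110,120),(36,255,255),(313,179,25),(441,224,14)),('green',(50,90,70),(90,255,255),(343,121,25),(445,192,14)),('red',(0,170,150),(5,255,255),(286,230,22),(436,256,14))):
    a,sa=big(w,lo,hi,rw); b,sb=big(t,lo,hi,rt)
    p,e=tri([(w,*a),(t,*b)]); print(k,a.round(1),sa,b.round(1),sb,p.round(4),e,'at z.05',onz(w,*a,.05).round(4),onz(t,*b,.05).round(4))
E
```

```text
yellow [312.9 178.2] [ 31  32 786] [438.2 224.2] [ 12  15 134] [ 0.51   -0.2827  0.0473] [array([-0.4, -0.6]), array([0.3, 0.2])] at z.05 [ 0.51   -0.2832  0.05  ] [ 0.5103 -0.2813  0.05  ]
green [342.6 121. ] [ 32  33 806] [445.4 192.2] [ 17  15 201] [ 0.5798 -0.2957  0.0607] [array([0.2, 1. ]), array([-0.3, -0.4])] at z.05 [ 0.581 -0.296  0.05 ] [ 0.5805 -0.2994  0.05  ]Traceback (most recent call last):
  File "<stdin>", line 8, in <module>
  File "<stdin>", line 6, in big
    return _wrapfunc(a, 'argmax', axis=axis, out=out, **kwds)
    return bound(*args, **kwds)
ValueError: attempt to get argmax of an empty sequence
```

Call:
move_arm(moves=[{"gripper": 100,"x": -4.6,"y": -3.2,"z": 0,"roll": 0},{"gripper": 100,"x": -4.6,"y": -3.2,"z": 0,"roll": 0},{"gripper": 100,"x": -4.6,"y": -3.2,"z": 0,"roll": 0},{"gripper": 100,"x": -4.6,"y": -3.2,"z": 0,"roll": 0},{"gripper": 100,"x": -4.6,"y": -3.2,"z": 0,"roll": 0}])

```text
time_s: 2.38
eef_pos: [0.595, -0.0198, 0.405]
eef_rot: [-0.0, 0.804, -0.595, 0.0]
wrist_force: [0.6, 0.1, 0.0]
opening: 0.995
```

Call:
move_arm(moves=[{"gripper": 100,"x": 0,"y": 0,"z": 0,"roll": 0},{"gripper": 100,"x": 0,"y": 0,"z": 0,"roll": 0},{"gripper": 100,"x": 0,"y": 0,"z": 0,"roll": 0}])

```text
time_s: 2.75
eef_pos: [0.5946, -0.022, 0.4047]
eef_rot: [0.0, 0.804, -0.595, 0.0]
wrist_force: [0.5, -0.7, 0.1]
opening: 1.002
```

```bash
python3 look.py wear
```

```text
[[ 2.920e-01 -9.564e-01 -1.000e-04  5.946e-01]
 [-9.564e-01 -2.920e-01 -2.000e-04 -2.200e-02]
 [ 2.000e-04  2.000e-04 -1.000e+00  4.047e-01]
 [ 0.000e+00  0.000e+00  0.000e+00  1.000e+00]]
```

View pics/wear.png

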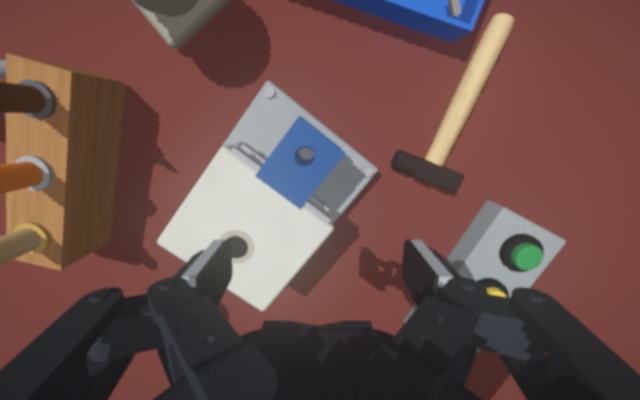

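The wrist view shows the blue ear with the hole at about (305,155), the mould at lower left and the rack at far left. Next I'll fit the hole precisely.

```bash
python3 - <<'E'
from h import *
w=np.load('pics/wear.npy',allow_pickle=True).item(); t=cam('top')
def hole(c,x,y,r,name):
    hsv=cv2.cvtColor(c['img'],cv2.COLOR_RGB2HSV)
    m=cv2.inRange(hsv,(104,130,90),(122,255,255))
    cs,h=cv2.findContours(m,cv2.RETR_CCOMP,cv2.CHAIN_APPROX_NONE)
    out=[]
    for i,k in enumerate(cs):
        a=cv2.contourArea(k); b=cv2.boundingRect(k)
        if h[0][i][3]>=0 and abs(b[0]+b[2]/2-x)<r and abs(b[1]+b[3]/2-y)<r and a>5: out.append((a,b,cv2.minEnclosingCircle(k),cv2.fitEllipse(k)))
    print(name,out)
    im=c['img'][y-r:y+r,x-r:x+r]; return cv2.resize(im,(380,380),interpolation=0)
save(np.hstack([hole(w,303,160,48,'w'),hole(t,309,172,25,'t')]),'holes')
E
```

```text
w [(361.0, (293, 145, 24, 22), ((304.5, 156.5), 11.85336971282959), ((304.1192321777344, 155.5292510986328), (20.486038208007812, 22.612071990966797), 57.65312576293945))]
t []
```

View pics/holes.png

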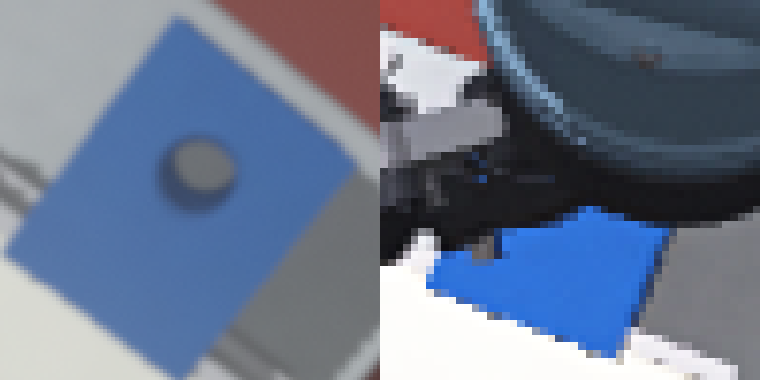

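```bash
python3 - <<'E'
from h import *
np.set_printoptions(suppress=True,precision=4)
w=np.load('pics/wear.npy',allow_pickle=True).item(); t=cam('top'); s=cam('scene')
def hole(img,x,y,r):
    m=cv2.inRange(cv2.cvtColor(img,cv2.COLOR_RGB2HSV)[y-r:y+r,x-r:x+r],(104,130,60),(122,255,255))
    cs,h=cv2.findContours(m,cv2.RETR_CCOMP,cv2.CHAIN_APPROX_NONE)
    return [(cv2.contourArea(k),np.add(cv2.minEnclosingCircle(k)[0],(x-r,y-r)),cv2.boundingRect(k)) for k,hh in zip(cs,h[0]) if hh[3]>=0]
it=cv2.imread('pics/top0.png')[...,::-1]; is_=cv2.imread('pics/scene0.png')[...,::-1]
ht=hole(it,309,172,20); print(ht); print(hole(is_,309,227,20))
u=(304.6,155.8)
print('w z.1',onz(w,*u,.1))
for a in ht: print(onz(t,*a[1],.1),tri([(w,*u),(t,*a[1])]))
C=[onz(w,255+a/3.96,112+b/3.96,.1) for a,b in((178,15),(357,163),(185,380),(3,253))]
print(np.array(C)); print([np.linalg.norm(C[i]-C[(i+1)%4]).round(4) for i in range(4)])
# mould top hole etc as yaw
E
```

```text
[(28.5, array([310. , 171.5]), (17, 17, 9, 6))]
[(19.0, array([308. , 235.5]), (16, 26, 7, 5))]
w z.1 [ 0.6243 -0.0008  0.1   ]
[ 0.6169 -0.0039  0.1   ] (array([ 0.6214, -0.0023,  0.0774]), [array([1.5, 0.5]), array([-0.8, -0. ])])
[[ 0.6585  0.0137  0.1   ]
 [ 0.6381 -0.0373  0.1   ]
 [ 0.5732 -0.0128  0.1   ]
 [ 0.5916  0.0393  0.1   ]]
[np.float64(0.0549), np.float64(0.0694), np.float64(0.0553), np.float64(0.0717)]
```

Call:
move_arm(moves=[{"gripper": 100,"x": -1.1,"y": -1.4,"z": 5,"roll": 0},{"gripper": 100,"x": 0,"y": 0,"z": 5,"roll": 0},{"gripper": 100,"x": 0,"y": 0,"z": 0,"roll": 0},{"gripper": 100,"x": 0,"y": 0,"z": 0,"roll": 0},{"gripper": 100,"x": 0,"y": 0,"z": 0,"roll": 0}])

```text
time_s: 3.58
eef_pos: [0.606, -0.0061, 0.3077]
eef_rot: [-0.001, 0.804, -0.594, 0.002]
wrist_force: [0.1, -0.3, 0.3]
opening: 0.998
```

```bash
python3 look.py wear2; python3 - <<'E'
from h import *
np.set_printoptions(suppress=True,precision=4)
a=np.load('pics/wear.npy',allow_pickle=True).item(); w=np.load('pics/wear2.npy',allow_pickle=True).item()
u0=[int(v) for v in proj(w,(.624,-.001,.1))]; x,y=u0; r=40; print(u0)
m=cv2.inRange(cv2.cvtColor(w['img'],cv2.COLOR_RGB2HSV)[y-r:y+r,x-r:x+r],(104,130,90),(122,255,255))
cs,h=cv2.findContours(m,cv2.RETR_CCOMP,cv2.CHAIN_APPROX_NONE)
for k,hh in zip(cs,h[0]):
    if hh[3]>=0 and cv2.contourArea(k)>50:
        e=cv2.fitEllipse(k); u=np.add(e[0],(x-r,y-r)); print(cv2.contourArea(k),e[1],u,np.add(cv2.minEnclosingCircle(k)[0],(x-r,y-r)),onz(w,*u,.1),tri([(a,304.6,155.8),(w,*u)]))
save(cv2.resize(w['img'][y-100:y+100,x-150:x+150],(750,500)),'wear2c')
E
```

```text
[[ 2.941e-01 -9.558e-01  4.400e-03  6.059e-01]
 [-9.558e-01 -2.941e-01 -9.000e-04 -6.100e-03]
 [ 2.200e-03 -3.900e-03 -1.000e+00  3.075e-01]
 [ 0.000e+00  0.000e+00  0.000e+00  1.000e+00]]
[316, 200]
247.0 (13.914446830749512, 22.79705047607422) [316.1931 191.8528] [316.5 193. ] [0.6291 0.0009 0.1   ] (array([ 0.62  , -0.0012,  0.063 ]), [array([ 0.6, -0.2]), array([-0.9,  0.3])])
```

View pics/wear2c.png

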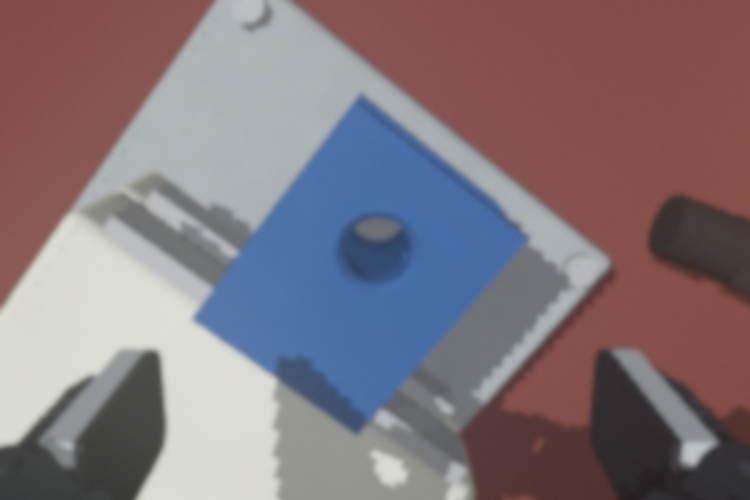

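The lower view shows the full hole circle at crop (375,248), which is full-frame (316,199). Its diameter is about 29 px and I expected about 30. Only part of the hole's colour contour was caught, so I'll use the circle's centre. Now over to the pin.

Call:
move_arm(moves=[{"gripper": 100,"x": -5.6,"y": 0.1,"z": -2,"roll": 0},{"gripper": 100,"x": -5.6,"y": 0.1,"z": -2,"roll": 0},{"gripper": 100,"x": -5.6,"y": 0.1,"z": -2,"roll": 0},{"gripper": 100,"x": -5.6,"y": 0.1,"z": -2,"roll": 0},{"gripper": 100,"x": -5.6,"y": 0.1,"z": -2,"roll": 0}])

```text
time_s: 4.25
eef_pos: [0.5171, 0.262, 0.4074]
eef_rot: [-0.001, 0.804, -0.594, 0.001]
wrist_force: [1.1, -0.2, 0.1]
opening: 1.004
```

Call:
move_arm(moves=[{"gripper": 100,"x": 0,"y": 0,"z": 0,"roll": 7.9},{"gripper": 100,"x": 0,"y": 0,"z": 0,"roll": 7.9},{"gripper": 65,"x": 0,"y": 0,"z": 0,"roll": 0},{"gripper": 65,"x": 0,"y": 0,"z": 0,"roll": 0},{"gripper": 65,"x": 0,"y": 0,"z": 0,"roll": 0}])

```text
time_s: 4.88
eef_pos: [0.5179, 0.2602, 0.405]
eef_rot: [-0.0, 0.716, -0.699, 0.0]
wrist_force: [0.0, -0.3, -0.7]
opening: 0.651
```

```bash
python3 look.py wpin; python3 - <<'E'
from h import *
np.set_printoptions(suppress=True,precision=4)
a=np.load('pics/wear.npy',allow_pickle=True).item(); b=np.load('pics/wear2.npy',allow_pickle=True).item()
print('hole',tri([(a,305,155.7),(b,316,199.2)]),onz(a,305,155.7,.1),onz(b,316,199.2,.1))
E
```

```text
[[ 2.370e-02 -9.997e-01  1.000e-04  5.179e-01]
 [-9.997e-01 -2.370e-02  1.000e-04  2.602e-01]
 [-1.000e-04 -1.000e-04 -1.000e+00  4.048e-01]
 [ 0.000e+00  0.000e+00  0.000e+00  1.000e+00]]
hole (array([ 0.6241, -0.0009,  0.0979]), [array([-0.3,  0.1]), array([ 0.5, -0.1])]) [ 0.6245 -0.0012  0.1   ] [ 0.6244 -0.0004  0.1   ]
```

View pics/wpin.png

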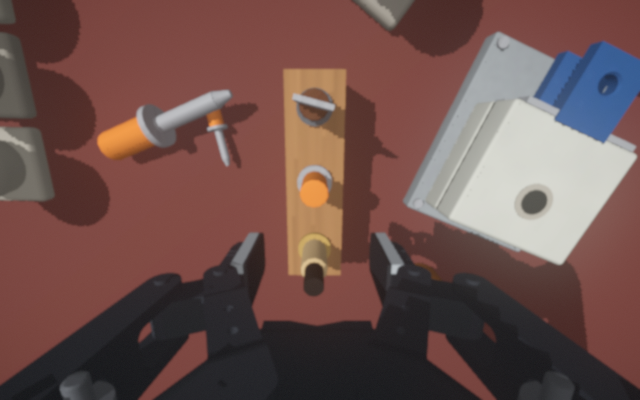

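The wrist view shows the pin's orange handle top at about (314,190) in the rack's centre hole, with the scraper above at (314,105) and the brush below at (314,265). Next I'll measure the pin's axis.

```bash
python3 - <<'E'
from h import *
np.set_printoptions(suppress=True,precision=4)
w=np.load('pics/wpin.npy',allow_pickle=True).item(); t=cam('top')
H=cv2.cvtColor(w['img'],cv2.COLOR_RGB2HSV)[150:230,280:350]
m=cv2.inRange(H,(5,190,215),(20,255,255))
n,_,st,ce=cv2.connectedComponentsWithStats(m); print([(ce[i]+[280,150],st[i]) for i in range(1,n) if st[i][4]>30])
print(w['img'][190,314],w['img'][176,314],w['img'][200,314])
cs,_=cv2.findContours(m,0,1); k=max(cs,key=cv2.contourArea); c=np.add(cv2.minEnclosingCircle(k)[0],(280,150)); print(c,cv2.minEnclosingCircle(k)[1])
for u in(c,(314.3,190)): print(onz(w,*u,.132),tri([(w,*u),(t,177.4,216.5)]))
# rack outline at z=.08
print([onz(w,*p,.08) for p in((284,69),(346,69),(341,275),(289,275))])
save(cv2.resize(w['img'][150:220,275:355],(800,700),interpolation=0)[:600],'pinc')
E
```

```text
[]
[237 154  76] [167  99  48] [235 153  75]Traceback (most recent call last):
  File "<stdin>", line 8, in <module>
ValueError: max() iterable argument is empty
```

```bash
python3 - <<'E'
from h import *
np.set_printoptions(suppress=True,precision=4)
w=np.load('pics/wpin.npy',allow_pickle=True).item(); t=cam('top')
H=cv2.cvtColor(w['img'],cv2.COLOR_RGB2HSV)[150:230,280:350]
m=cv2.inRange(H,(5,130,212),(20,255,255))
cs,_=cv2.findContours(m,0,1); k=max(cs,key=cv2.contourArea); c=np.add(cv2.minEnclosingCircle(k)[0],(280,150)); print(c,cv2.minEnclosingCircle(k)[1],cv2.boundingRect(k))
print(onz(w,*c,.132),tri([(w,*c),(t,177.4,216.5)]))
print([onz(w,*p,.08) for p in((284,69),(346,69),(341,275),(289,275))])
E
```

```text
[313.2179 193.2179] 13.906107902526855 (20, 30, 27, 27)
[0.5236 0.264  0.132 ] (array([0.521 , 0.2636, 0.1204]), [array([ 0.5, -0.4]), array([-0.2,  0.2])])
[array([0.6322, 0.2947, 0.08  ]), array([0.6336, 0.2355, 0.08  ]), array([0.4134, 0.2301, 0.08  ]), array([0.412 , 0.2903, 0.08  ])]
```

Call:
move_arm(moves=[{"gripper": 65,"x": -0.3,"y": -0.55,"z": 0,"roll": 0},{"gripper": 65,"x": 0,"y": 0,"z": 4,"roll": 0},{"gripper": 65,"x": 0,"y": 0,"z": 4,"roll": 0},{"gripper": 65,"x": 0,"y": 0,"z": 2,"roll": 0},{"gripper": 65,"x": 0,"y": 0,"z": 0,"roll": 0}])

```text
time_s: 5.65
eef_pos: [0.5228, 0.2635, 0.3027]
eef_rot: [0.002, 0.715, -0.699, -0.001]
wrist_force: [-0.1, -0.1, 0.9]
opening: 0.654
```

Call:
move_arm(moves=[{"gripper": 65,"x": 0,"y": 0,"z": 2,"roll": 0},{"gripper": 65,"x": 0,"y": 0,"z": 2,"roll": 0},{"gripper": 65,"x": 0,"y": 0,"z": 0,"roll": 0},{"gripper": 65,"x": 0,"y": 0,"z": 0,"roll": 0}])

```text
time_s: 6.15
eef_pos: [0.5236, 0.2637, 0.2654]
eef_rot: [-0.0, 0.715, -0.699, 0.0]
wrist_force: [0.2, -0.3, 0.9]
opening: 0.65
```

```bash
python3 look.py wg
```

```text
[[ 2.310e-02 -9.997e-01  1.400e-03  5.237e-01]
 [-9.997e-01 -2.310e-02  4.000e-04  2.637e-01]
 [-3.000e-04 -1.400e-03 -1.000e+00  2.656e-01]
 [ 0.000e+00  0.000e+00  0.000e+00  1.000e+00]]
```

View pics/wg.png

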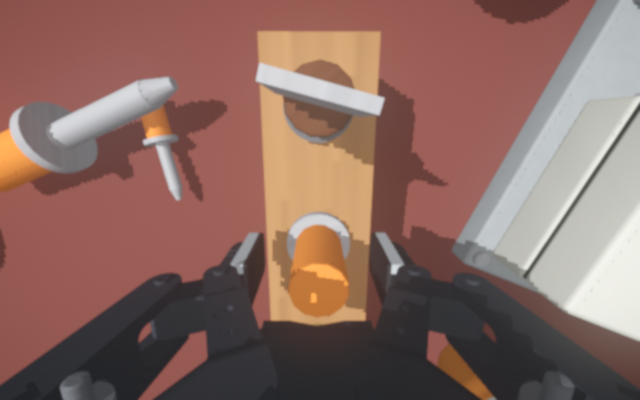

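The pin at (318,265) is centred between the pads and the collar is clear below them. Closing the gripper.

Call:
move_arm(moves=[{"gripper": 0,"x": 0,"y": 0,"z": 0,"roll": 0},{"gripper": 0,"x": 0,"y": 0,"z": 0,"roll": 0},{"gripper": 0,"x": 0,"y": 0,"z": 0,"roll": 0},{"gripper": 0,"x": 0,"y": 0,"z": 0,"roll": 0},{"gripper": 0,"x": 0,"y": 0,"z": 0,"roll": 0}])

```text
time_s: 6.82
eef_pos: [0.5236, 0.2637, 0.2655]
eef_rot: [-0.001, 0.715, -0.699, 0.0]
wrist_force: [-0.6, -0.6, 4.8]
opening: 0.291
```

Call:
move_arm(moves=[{"gripper": 0,"x": 0,"y": 0,"z": -1.5,"roll": 0},{"gripper": 0,"x": 0,"y": 0,"z": -3,"roll": 0},{"gripper": 0,"x": 0,"y": 0,"z": -4,"roll": 0},{"gripper": 0,"x": 0,"y": 0,"z": -4,"roll": 0},{"gripper": 0,"x": 0,"y": 0,"z": 0,"roll": 0}])

```text
time_s: 7.45
eef_pos: [0.524, 0.2639, 0.3943]
eef_rot: [-0.003, 0.715, -0.699, 0.002]
wrist_force: [0.2, -0.5, -1.2]
opening: 0.284
```

The grip is confirmed: the opening of 0.284 is about the 26 mm handle, and the force shows the pin's weight. Carrying it to hover above the ear.

Call:
move_arm(moves=[{"gripper": 0,"x": 5.34,"y": -1.88,"z": 0,"roll": 0},{"gripper": 0,"x": 5.34,"y": -1.88,"z": 0,"roll": 0},{"gripper": 0,"x": 5.34,"y": -1.88,"z": 0,"roll": 0},{"gripper": 0,"x": 5.34,"y": -1.88,"z": 0,"roll": 0},{"gripper": 0,"x": 5.34,"y": -1.88,"z": 0,"roll": 0}])

```text
time_s: 8.07
eef_pos: [0.6232, -0.0028, 0.3884]
eef_rot: [0.001, 0.715, -0.699, -0.001]
wrist_force: [0.2, 0.7, -1.4]
opening: 0.287
```

Call:
move_arm(moves=[{"gripper": 0,"x": 0,"y": 0,"z": 0,"roll": 0},{"gripper": 0,"x": 0,"y": 0,"z": 1.5,"roll": 0},{"gripper": 0,"x": 0,"y": 0,"z": 0,"roll": 0},{"gripper": 0,"x": 0,"y": 0,"z": 0,"roll": 0}])

```text
time_s: 8.57
eef_pos: [0.623, 0.0002, 0.3742]
eef_rot: [0.0, 0.716, -0.698, -0.001]
wrist_force: [-1.3, -0.2, -1.2]
opening: 0.292
```

```bash
python3 look.py wh; python3 - <<'E'
from h import *
w=np.load('pics/wh.npy',allow_pickle=True).item(); s=cam('scene'); 
tcp=w['T']; a=[(tcp@np.array([0,0,z,1]))[:3] for z in(.133,.180,.185,.253)]
print('wrist proj top/collar',[np.round(proj(w,p),1) for p in a[:2]]); print('scene proj',[np.round(proj(s,p),1) for p in a],'hole',np.round(proj(s,(.6243,-.001,.1)),1))
x,y=[int(v) for v in proj(s,a[3])]; b=cv2.resize(s['img'][y-55:y+20,x-50:x+50],(800,600),interpolation=cv2.INTER_CUBIC)
save(np.hstack([cv2.resize(w['img'][120:340,210:430],(400,400)),cv2.resize(s['img'][y-60:y+20,x-40:x+40],(400,400),interpolation=2)]),'hov'); print(x,y)
E
```

```text
[[ 2.470e-02 -9.997e-01 -1.000e-04  6.231e-01]
 [-9.997e-01 -2.470e-02  1.000e-04  0.000e+00]
 [-1.000e-04  1.000e-04 -1.000e+00  3.747e-01]
 [ 0.000e+00  0.000e+00  0.000e+00  1.000e+00]]
wrist proj top/collar [array([318.8, 291.4]), array([318.2, 243.1])]
scene proj [array([306.2, 165.5]), array([306.9, 185. ]), array([306.9, 187. ]), array([307.9, 213.2])] hole [307.6 221.3]
307 213
```

View pics/hov.png

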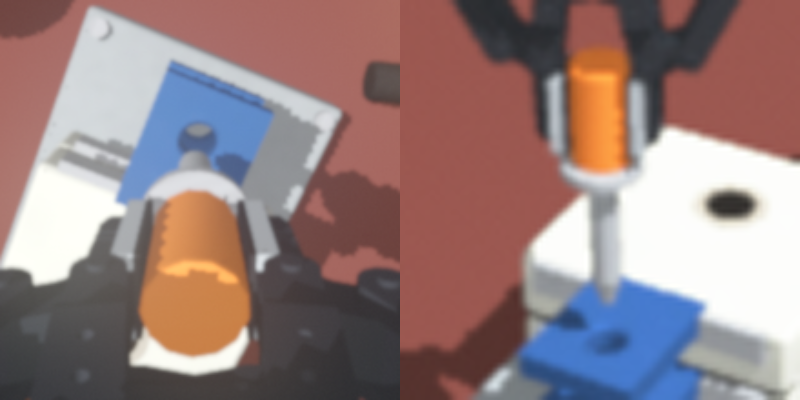

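Viewed: the tip in the scene view is at (308.4,213.4) against (307.9,213.2) predicted. The hole is at (308.2,221.6) against (307.6,221.3) predicted. The pin sits centred and upright in the jaws. A small correction, then descend in steps while watching the force.

Call:
move_arm(moves=[{"gripper": 0,"x": 0.1,"y": -0.12,"z": 0,"roll": 0},{"gripper": 0,"x": 0,"y": 0,"z": 1.2,"roll": 0},{"gripper": 0,"x": 0,"y": 0,"z": 1.2,"roll": 0},{"gripper": 0,"x": 0,"y": 0,"z": 0.8,"roll": 0},{"gripper": 0,"x": 0,"y": 0,"z": 0,"roll": 0}])

```text
time_s: 9.3
eef_pos: [0.6242, -0.0022, 0.3412]
eef_rot: [0.001, 0.715, -0.699, -0.001]
wrist_force: [0.5, -0.6, -1.2]
opening: 0.291
```

Call:
move_arm(moves=[{"gripper": 0,"x": 0,"y": 0,"z": 1,"roll": 0},{"gripper": 0,"x": 0,"y": 0,"z": 1,"roll": 0},{"gripper": 0,"x": 0,"y": 0,"z": 1,"roll": 0},{"gripper": 0,"x": 0,"y": 0,"z": 0,"roll": 0},{"gripper": 0,"x": 0,"y": 0,"z": 0,"roll": 0}])

```text
time_s: 9.93
eef_pos: [0.6247, -0.0022, 0.3128]
eef_rot: [-0.0, 0.715, -0.699, 0.0]
wrist_force: [-1.0, -0.0, -1.6]
opening: 0.283
```

Lateral force is about 1 N, so it's sliding freely. Tip is at about 0.060. Continuing.

Call:
move_arm(moves=[{"gripper": 0,"x": 0,"y": 0,"z": 0.8,"roll": 0},{"gripper": 0,"x": 0,"y": 0,"z": 0.8,"roll": 0},{"gripper": 0,"x": 0,"y": 0,"z": 0.6,"roll": 0},{"gripper": 0,"x": 0,"y": 0,"z": 0,"roll": 0},{"gripper": 0,"x": 0,"y": 0,"z": 0,"roll": 0}])

```text
time_s: 10.55
eef_pos: [0.6247, -0.0022, 0.2908]
eef_rot: [-0.0, 0.715, -0.699, 0.0]
wrist_force: [-0.2, -0.2, -0.8]
opening: 0.284
```

Call:
move_arm(moves=[{"gripper": 0,"x": 0,"y": 0,"z": 0.25,"roll": 0},{"gripper": 0,"x": 0,"y": 0,"z": 0.2,"roll": 0},{"gripper": 0,"x": 0,"y": 0,"z": 0,"roll": 0},{"gripper": 0,"x": 0,"y": 0,"z": 0,"roll": 0}])

```text
time_s: 11.05
eef_pos: [0.6246, -0.0022, 0.2862]
eef_rot: [-0.0, 0.715, -0.699, -0.0]
wrist_force: [-0.2, -0.2, -1.7]
opening: 0.291
```

Call:
move_arm(moves=[{"gripper": 0,"x": 0,"y": 0,"z": 0.1,"roll": 0},{"gripper": 0,"x": 0,"y": 0,"z": 0.1,"roll": 0},{"gripper": 0,"x": 0,"y": 0,"z": 0,"roll": 0},{"gripper": 0,"x": 0,"y": 0,"z": 0,"roll": 0}])

```text
time_s: 11.55
eef_pos: [0.6247, -0.0022, 0.2856]
eef_rot: [-0.0, 0.715, -0.699, 0.0]
wrist_force: [-4.2, 0.1, 6.5]
opening: 0.292
```

The upward force is 6.5 N at TCP 0.2856, against about 0.285 expected, so the collar has seated. Release, then lift.

Call:
move_arm(moves=[{"gripper": 60,"x": 0,"y": 0,"z": 0,"roll": 0},{"gripper": 60,"x": 0,"y": 0,"z": 0,"roll": 0},{"gripper": 60,"x": 0,"y": 0,"z": 0,"roll": 0},{"gripper": 60,"x": 0,"y": 0,"z": 0,"roll": 0},{"gripper": 60,"x": 0,"y": 0,"z": 0,"roll": 0}])

```text
time_s: 12.18
eef_pos: [0.6246, -0.0022, 0.2841]
eef_rot: [0.0, 0.715, -0.699, -0.0]
wrist_force: [-0.5, -0.8, 0.1]
opening: 0.599
```

Call:
move_arm(moves=[{"gripper": 60,"x": 0,"y": 0,"z": -2,"roll": 0},{"gripper": 60,"x": 0,"y": 0,"z": -4,"roll": 0},{"gripper": 60,"x": 0,"y": 0,"z": -6,"roll": 0},{"gripper": 60,"x": 0,"y": 0,"z": 0,"roll": 0},{"gripper": 60,"x": 0,"y": 0,"z": 0,"roll": 0}])

```text
time_s: 12.8
eef_pos: [0.6245, -0.0021, 0.4056]
eef_rot: [-0.001, 0.715, -0.699, 0.001]
wrist_force: [0.6, -0.3, -0.7]
opening: 0.602
```

```bash
python3 look.py wpost; python3 - <<'E'
from h import *
w=np.load('pics/wpost.npy',allow_pickle=True).item(); s=cam('scene')
print('pred wrist top,collar',[np.round(proj(w,(.6245,-.0015,z)),1) for z in(.152,.105)],'scene',[np.round(proj(s,(.6245,-.0015,z)),1) for z in(.152,.105,.1)])
save(np.hstack([cv2.resize(w['img'][100:300,210:410],(400,400)),cv2.resize(s['img'][165:245,267:347],(400,400),interpolation=2)]),'post')
E
```

```text
[[ 2.310e-02 -9.997e-01 -5.000e-04  6.242e-01]
 [-9.997e-01 -2.310e-02  0.000e+00 -2.100e-03]
 [-0.000e+00  5.000e-04 -1.000e+00  4.042e-01]
 [ 0.000e+00  0.000e+00  0.000e+00  1.000e+00]]
pred wrist top,collar [array([316.5, 206.3]), array([316.5, 192.4])] scene [array([306.7, 202.1]), array([307.3, 219.6]), array([307.4, 221.4])]
```

View pics/post.png

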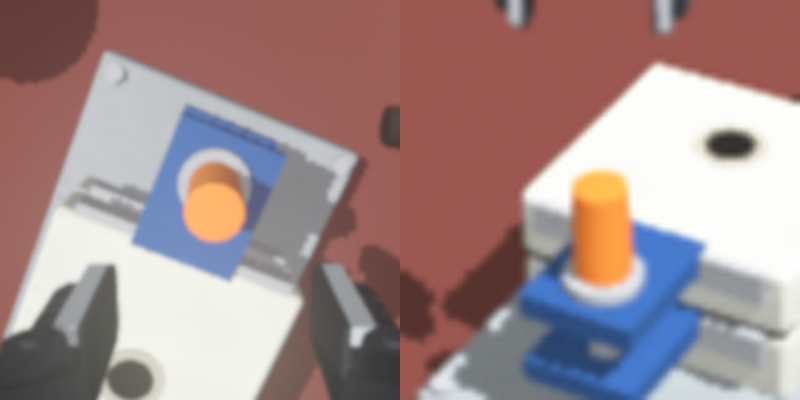

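Viewed: the handle top is at wrist (317,206) against (316.5,206.3) predicted. The collar lies flat on the upper ear and the shaft shows between the ears, so the pin is home. Now to the yellow button with the fingers shut.

Call:
move_arm(moves=[{"gripper": 0,"x": 5.56,"y": 2.41,"z": 0,"roll": 0},{"gripper": 0,"x": 5.56,"y": 2.41,"z": 0,"roll": 0},{"gripper": 0,"x": 5.56,"y": 2.41,"z": 0,"roll": 0},{"gripper": 0,"x": 5.56,"y": 2.41,"z": 0,"roll": 0},{"gripper": 0,"x": 5.56,"y": 2.41,"z": 0,"roll": 0}])

```text
time_s: 13.52
eef_pos: [0.5093, -0.2843, 0.4028]
eef_rot: [0.0, 0.715, -0.699, -0.001]
wrist_force: [0.9, 0.0, -0.2]
opening: 0.003
```

Call:
move_arm(moves=[{"gripper": 0,"x": 0,"y": 0,"z": 4,"roll": 0},{"gripper": 0,"x": 0,"y": 0,"z": 4,"roll": 0},{"gripper": 0,"x": 0,"y": 0,"z": 4,"roll": 0},{"gripper": 0,"x": 0,"y": 0,"z": 0,"roll": 0},{"gripper": 0,"x": 0,"y": 0,"z": 0,"roll": 0}])

```text
time_s: 14.15
eef_pos: [0.5109, -0.283, 0.285]
eef_rot: [-0.0, 0.715, -0.699, 0.0]
wrist_force: [0.1, -0.2, 1.0]
opening: -0.002
```

```bash
python3 look.py wy; python3 - <<'E'
from h import *
np.set_printoptions(suppress=True,precision=4)
w=np.load('pics/wy.npy',allow_pickle=True).item(); p=np.load('pics/wpanel.npy',allow_pickle=True).item()
H=cv2.cvtColor(w['img'],cv2.COLOR_RGB2HSV)
for k,lo,hi,u0,q in(('y',(22,110,120),(36,255,255),(312.9,178.2),(.51,-.283,.055)),('g',(50,90,60),(90,255,255),(342.6,121),(.5805,-.296,.055))):
    n,_,st,ce=cv2.connectedComponentsWithStats(cv2.inRange(H,lo,hi)); i=1+np.argmax(st[1:,4]); b=st[i]; c=(b[0]+b[2]/2-.5,b[1]+b[3]/2-.5)
    print(k,ce[i],b,'pred',np.round(proj(w,q),1),tri([(w,*c),(p,*u0)]),[onz(w,*c,z) for z in(.05,.06)])
E
```

```text
[[ 0.0232 -0.9997  0.0018  0.5111]
 [-0.9997 -0.0232 -0.0015 -0.2833]
 [ 0.0015 -0.0017 -1.      0.2859]
 [ 0.      0.      0.      1.    ]]
y [317.1216 212.6107] [ 293  192   49   43 1554] pred [317.3 216.3] (array([ 0.5093, -0.2831,  0.0455]), [array([0.4, 0.1]), array([-0.3, -0.2])]) [array([ 0.5109, -0.2827,  0.05  ]), array([ 0.5142, -0.2826,  0.06  ])]
g [338.3845 117.1598] [ 313   91   52   53 2096] pred [339.  117.7] (array([ 0.581 , -0.2961,  0.049 ]), [array([0., 0.]), array([-0., -0.])]) [array([ 0.581, -0.296,  0.05 ]), array([ 0.5809, -0.2952,  0.06  ])]
```

Button tops are at z of about 0.049, so contact is expected near TCP z 0.222. The arm is centred on yellow.

Call:
move_arm(moves=[{"gripper": 0,"x": 0,"y": 0,"z": 3,"roll": 0},{"gripper": 0,"x": 0,"y": 0,"z": 2.3,"roll": 0},{"gripper": 0,"x": 0,"y": 0,"z": 0,"roll": 0},{"gripper": 0,"x": 0,"y": 0,"z": 0,"roll": 0}])

```text
time_s: 14.7
eef_pos: [0.5111, -0.2832, 0.2333]
eef_rot: [-0.0, 0.715, -0.699, 0.001]
wrist_force: [-1.6, 1.2, 2.9]
opening: -0.003
```

Call:
move_arm(moves=[{"gripper": 0,"x": 0,"y": 0,"z": 0.5,"roll": 0},{"gripper": 0,"x": 0,"y": 0,"z": 0.4,"roll": 0},{"gripper": 0,"x": 0,"y": 0,"z": 0.3,"roll": 0},{"gripper": 0,"x": 0,"y": 0,"z": 0,"roll": 0}])

```text
time_s: 15.2
eef_pos: [0.5119, -0.2836, 0.2284]
eef_rot: [0.0, 0.716, -0.698, 0.002]
wrist_force: [-22.2, 15.7, 64.3]
opening: 0.005
```

Bottomed out with 64 N from over-commanding, under the 120 N limit. Lift off, then press yellow again gently to confirm the travel profile.

Call:
move_arm(moves=[{"gripper": 0,"x": 0,"y": 0,"z": -1,"roll": 0},{"gripper": 0,"x": 0,"y": 0,"z": -0.8,"roll": 0},{"gripper": 0,"x": 0,"y": 0,"z": 0,"roll": 0},{"gripper": 0,"x": 0,"y": 0,"z": 0,"roll": 0}])

```text
time_s: 15.7
eef_pos: [0.5103, -0.2827, 0.2364]
eef_rot: [0.0, 0.715, -0.699, -0.001]
wrist_force: [-0.0, -0.0, -0.8]
opening: -0.002
```

Call:
move_arm(moves=[{"gripper": 0,"x": 0,"y": 0,"z": 0.5,"roll": 0},{"gripper": 0,"x": 0,"y": 0,"z": 0,"roll": 0},{"gripper": 0,"x": 0,"y": 0,"z": 0,"roll": 0}])

```text
time_s: 16.08
eef_pos: [0.5105, -0.2829, 0.232]
eef_rot: [0.0, 0.715, -0.699, -0.0]
wrist_force: [-0.4, 0.5, 2.9]
opening: 0.001
```

Call:
move_arm(moves=[{"gripper": 0,"x": 0,"y": 0,"z": 0.3,"roll": 0},{"gripper": 0,"x": 0,"y": 0,"z": 0,"roll": 0},{"gripper": 0,"x": 0,"y": 0,"z": 0,"roll": 0}])

```text
time_s: 16.45
eef_pos: [0.5105, -0.2828, 0.2294]
eef_rot: [0.0, 0.715, -0.699, -0.0]
wrist_force: [-1.0, 1.4, 6.5]
opening: 0.001
```

Call:
move_arm(moves=[{"gripper": 0,"x": 0,"y": 0,"z": 0.3,"roll": 0},{"gripper": 0,"x": 0,"y": 0,"z": 0,"roll": 0},{"gripper": 0,"x": 0,"y": 0,"z": 0,"roll": 0}])

```text
time_s: 16.82
eef_pos: [0.5107, -0.2829, 0.229]
eef_rot: [0.0, 0.715, -0.699, -0.0]
wrist_force: [-9.7, 6.2, 27.2]
opening: -0.0
```

Yellow follows a 5 N spring and reaches a hard stop at 0.229, so it was fully pressed. Lift and move to green.

Call:
move_arm(moves=[{"gripper": 0,"x": 0,"y": 0,"z": -4,"roll": 0},{"gripper": 0,"x": 0.74,"y": -3.5,"z": 0,"roll": 0},{"gripper": 0,"x": 0.74,"y": -3.5,"z": 0,"roll": 0},{"gripper": 0,"x": 0,"y": 0,"z": 0,"roll": 0},{"gripper": 0,"x": 0,"y": 0,"z": 0,"roll": 0}])

```text
time_s: 17.45
eef_pos: [0.5802, -0.2957, 0.2651]
eef_rot: [0.0, 0.715, -0.699, -0.001]
wrist_force: [0.3, 0.2, 0.6]
opening: 0.001
```

Call:
move_arm(moves=[{"gripper": 0,"x": 0,"y": 0,"z": 1.5,"roll": 0},{"gripper": 0,"x": 0,"y": 0,"z": 1.3,"roll": 0},{"gripper": 0,"x": 0,"y": 0,"z": 0,"roll": 0},{"gripper": 0,"x": 0,"y": 0,"z": 0,"roll": 0}])

```text
time_s: 17.95
eef_pos: [0.5807, -0.2961, 0.238]
eef_rot: [0.0, 0.715, -0.699, -0.0]
wrist_force: [0.3, -0.3, 1.0]
opening: 0.001
```

Call:
move_arm(moves=[{"gripper": 0,"x": 0,"y": 0,"z": 0.5,"roll": 0},{"gripper": 0,"x": 0,"y": 0,"z": 0,"roll": 0},{"gripper": 0,"x": 0,"y": 0,"z": 0,"roll": 0}])

```text
time_s: 18.32
eef_pos: [0.5811, -0.2963, 0.2338]
eef_rot: [-0.0, 0.715, -0.699, 0.001]
wrist_force: [0.5, -0.5, 2.7]
opening: 0.004
```

Call:
move_arm(moves=[{"gripper": 0,"x": 0,"y": 0,"z": 0.5,"roll": 0},{"gripper": 0,"x": 0,"y": 0,"z": 0,"roll": 0},{"gripper": 0,"x": 0,"y": 0,"z": 0,"roll": 0}])

```text
time_s: 18.7
eef_pos: [0.5812, -0.2963, 0.2294]
eef_rot: [-0.0, 0.715, -0.699, 0.001]
wrist_force: [-1.3, 0.7, 9.2]
opening: -0.004
```

Call:
move_arm(moves=[{"gripper": 0,"x": 0,"y": 0,"z": 0.2,"roll": 0},{"gripper": 0,"x": 0,"y": 0,"z": 0,"roll": 0},{"gripper": 0,"x": 0,"y": 0,"z": 0,"roll": 0}])

```text
time_s: 19.08
eef_pos: [0.5813, -0.2963, 0.2292]
eef_rot: [0.0, 0.715, -0.699, 0.001]
wrist_force: [-7.2, 3.3, 20.1]
opening: 0.002
```

Call:
move_arm(moves=[{"gripper": 0,"x": 0,"y": 0,"z": -4,"roll": 0},{"gripper": 0,"x": 0,"y": 0,"z": -5,"roll": 0},{"gripper": 0,"x": 0,"y": 0,"z": -5,"roll": 0},{"gripper": 0,"x": 0,"y": 0,"z": 0,"roll": 0},{"gripper": 0,"x": 0,"y": 0,"z": 0,"roll": 0}])

```text
time_s: 19.7
eef_pos: [0.5805, -0.2957, 0.3651]
eef_rot: [0.0, 0.715, -0.699, -0.001]
wrist_force: [0.1, -1.2, -0.3]
opening: 0.001
```

```bash
python3 - <<'E'
from h import *
s=cam('scene'); o=ctrl.get_obs(); print(o['time_s'],o['eef_pos'],o['wrist_force'])
save(cv2.resize(s['img'][150:300,150:400],(800,480)),'final')
E
```

```text
19.75 [ 0.58031143 -0.29564995  0.36410788] [ 0.32701041  0.33832452 -0.41118712]
```

View pics/final.png

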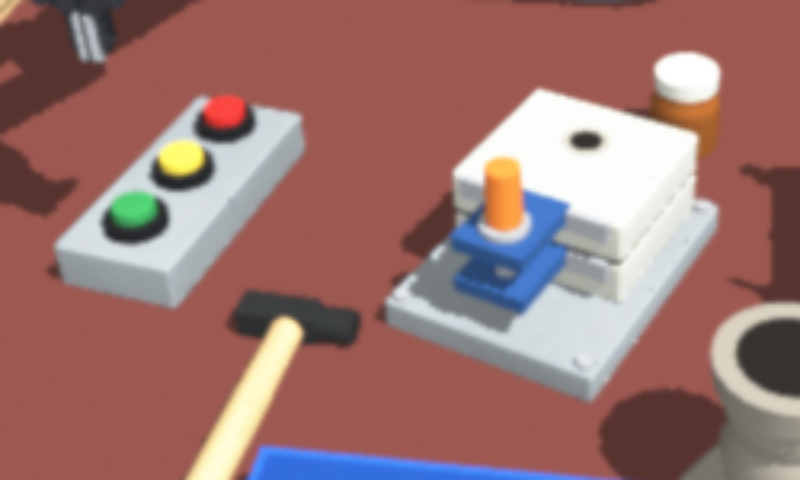

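The final view shows all three buttons up, the pin seated upright in both ears at crop (505,200), and the gripper clear of everything. Handing in.

```bash
python3 -c "
from bench import ctrl; print(ctrl.hand_in())"
```

```text
the job is handed in; nothing more can be done
None
```

The pin is home in both blue ears, and yellow then green were each pressed to their stops and let up. I handed the job in at about 20 s of the 56 s allowed; no verdict was reported.

**Pin:** I took the middle-sized orange-handled pin from the block's centre hole and lowered it until about 6.5 N showed the collar resting on the upper ear. That was at TCP height 0.2856 m, against about 0.285 m expected. Then I let go.

**Buttons:** Yellow went down twice, because I repeated it gently to confirm the travel. Green went down once. Both reached a hard stop at TCP height 0.229 m.

**Last checks:** The final picture shows the pin upright with its collar flat, all three buttons up and the gripper clear. The mallet, pot and jar look undisturbed in that picture. I did not look at the scraper and brush again after taking the pin.

**Off or in disagreement:**
- **Force peak:** the first yellow press reached 64 N at the wrist because I commanded it too far. The limit is 120 N.
- **Button height:** two views put the caps at about 0.049 m. With the stated fingertip length, contact came at about 0.061 m, so the image height was low or the shut fingers reach less far than I assumed.
- **Pin height:** the two-view height of the pin's top came out at 0.120 to 0.129 m, against 0.132 m from the text.
- **Refused calls:** the first two move calls were refused for missing fields, and nothing moved.

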